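# Unstack the lathe parts onto their stands

## Task

Take the two stacks of lathe parts apart and set each of the five parts upright, fully down in the pocket of the plywood stand that fits its shape and size: chuck, square blank, hexagonal adaptor, wooden jam chuck and brass bush. Set them down, do not drop them in, and leave all five standing there, released and at rest.

Things in the scene. Friction and masses are not known exactly. Their poses are not given: they have to be found in the camera images.
- chuck_mid (a point): Lathe chuck: dark steel cylinder, 64 mm diameter, 50 mm tall, four flat bright jaws in its top. A bottom piece of one of the two stacks, standing on the bench. About 0.8 kg. The point is its centre, 25 mm above its underside; z up.
- blank_mid (a point): Square blank: dark wood block, 60 x 60 mm, 50 mm tall. The bottom piece of the other stack, standing on the bench. The point is its centre, 25 mm above its underside; x and y square to its sides, z up.
- hexnut_mid (a point): Hexagonal adaptor: bright steel hexagonal prism, 40 mm across flats, 48 mm tall. It stands on the chuck or on the square blank (within 3 mm of its middle) and carries the brass bush. About 0.32 kg. The point is its centre, 24 mm above its underside; x is square to one pair of its flats (the other pairs are 60 degrees round), z up.
- jam_mid (a point): Wooden jam chuck: pale wood cylinder, 44 mm diameter, 48 mm tall. It stands on whichever bottom piece does not carry the hexagonal adaptor. The point is its centre, 24 mm above its underside; z up.
- bush_mid (a point): Brass bush: slim brass cylinder, 26 mm diameter, 46 mm tall, standing on the hexagonal adaptor as third and top piece of that stack. The point is its centre, 23 mm above its underside; z up.
- stand_chuck_floor (a point): Place of the chuck: plywood stand 86 x 86 mm with a round pocket of 74 mm diameter, the large round one. Fixed to the bench. The point is the middle of the pocket's floor, 5 mm above the bench; the rim around it rises 3 mm above that floor; z up.
- stand_blank_floor (a point): Place of the square blank: plywood stand 84 x 84 mm with a square pocket of 70 x 70 mm (x and y square to its sides). Fixed to the bench. The point is the middle of the pocket's floor, 5 mm above the bench; the rim around it rises 3 mm above that floor; z up.
- stand_hexnut_floor (a point): Place of the hexagonal adaptor: plywood stand 76 x 76 mm with a hexagonal rim, its pocket 50 mm across flats (x is square to one pair of its flats). Fixed to the bench. The point is the middle of the pocket's floor, 5 mm above the bench; the rim around it rises 3 mm above that floor; z up.
- stand_jam_floor (a point): Place of the wooden jam chuck: plywood stand 68 x 68 mm with a round pocket of 54 mm diameter, the middle-sized round one. Fixed to the bench. The point is the middle of the pocket's floor, 5 mm above the bench; the rim around it rises 3 mm above that floor; z up.
- stand_bush_floor (a point): Place of the brass bush: plywood stand 52 x 52 mm with a round pocket of 36 mm diameter, the small round one. Fixed to the bench. The point is the middle of the pocket's floor, 5 mm above the bench; the rim around it rises 3 mm above that floor; z up.
Not all that is in view belongs to the job. Of the things that look like the part that bears bush_mid, the middle-sized one is meant.

How it is judged (in metres and radians):
At the end, for the whole second after the job is handed in: Each of the five parts stands upright (within 0.1 rad) on the floor of its own stand's pocket (its underside less than 2.5 mm above the floor), its axis within 10 mm of the pocket's middle, at rest (horizontal distance between chuck_mid and stand_chuck_floor below 0.01 m and z of chuck_mid in the frame of stand_chuck_floor between 0.021 and 0.0275 m and angle between each of chuck_mid, blank_mid, hexnut_mid, jam_mid, bush_mid's own z axis and vertical below 0.1 rad and linear speed of each of chuck, blank, hexnut, jam, bush below 0.02 m/s and angular speed of each of chuck, blank, hexnut, jam, bush below 0.2 rad/s and horizontal distance between blank_mid and stand_blank_floor below 0.01 m and z of blank_mid in the frame of stand_blank_floor between 0.021 and 0.0275 m and horizontal distance between hexnut_mid and stand_hexnut_floor below 0.01 m and z of hexnut_mid in the frame of stand_hexnut_floor between 0.02 and 0.0265 m and horizontal distance between jam_mid and stand_jam_floor below 0.01 m and z of jam_mid in the frame of stand_jam_floor between 0.02 and 0.0265 m and horizontal distance between bush_mid and stand_bush_floor below 0.01 m and z of bush_mid in the frame of stand_bush_floor between 0.019 and 0.0255 m); the robot touches nothing.
It fails at once if a part was dropped into its stand (moving faster than 0.55 m/s within 15 mm of the pocket's floor) ((horizontal distance between chuck_mid and stand_chuck_floor below 0.03 m and z of chuck_mid in the frame of stand_chuck_floor below 0.04 m and linear speed of chuck above 0.55 m/s) or (horizontal distance between blank_mid and stand_blank_floor below 0.03 m and z of blank_mid in the frame of stand_blank_floor below 0.04 m and linear speed of blank above 0.55 m/s) or (horizontal distance between hexnut_mid and stand_hexnut_floor below 0.03 m and z of hexnut_mid in the frame of stand_hexnut_floor below 0.039 m and linear speed of hexnut above 0.55 m/s) or (horizontal distance between jam_mid and stand_jam_floor below 0.03 m and z of jam_mid in the frame of stand_jam_floor below 0.039 m and linear speed of jam above 0.55 m/s) or (horizontal distance between bush_mid and stand_bush_floor below 0.03 m and z of bush_mid in the frame of stand_bush_floor below 0.038 m and linear speed of bush above 0.55 m/s)).
It also fails if it takes over 131 s, if anything falls off the work surface, if the arm or the gripper's body presses on something with over 40 N, if the wrist force passes 120 N, or if a joint passes its speed limit or range.

## Robot

A 6-joint arm with a two-finger parallel gripper is mounted at the origin on the work surface. World frame = base frame: x ahead of the robot, y to its left, z up, the work surface at z = 0. Lengths are in m, angles in degrees, forces in N, time in s.
With the tool pointing down it reaches from about 0.35 to 0.875 m from the base axis. Payload 4.2 kg.
Tool frame: the origin (TCP) lies where the fingers leave the gripper's body, on its centre line; the fingertips stand 70 mm ahead of it and the grasp point (between the pads) lies 51 mm ahead of it; z points along the fingers, y is the direction in which the jaws open and shut (so a half turn about z gives the same grasp; the last joint's range is limited). The gripper opens to 87 mm and grips with 3 to 60 N. Pads are 19 mm wide; open, the fingers measure 117 mm over their backs; the gripper's body (75 mm by 190 mm) begins 51 mm behind the grasp point.
Start: joints at [82.025, 22.042, 0.453, 0, -68.411, -14.817], TCP at [0.242, 0.576, 0.292] pointing down, gripper open.
Joint ranges: [-179.83, 179.83], [-69.29, 118.12], [-61.27, 80.66], [-181.25, 117.63], [-171.15, -9.14], [-177.46, 177.46]. Speed limits (degrees/s): [159.86, 159.86, 180, 180, 180, 180].

## Interface

Orientations are given as a 3x3 rotation matrix whose columns are the frame's x, y, z axes.
In Python, from station import sense, capture, camera_model, finish_job gives the robot as it stands.
- The arm moves only by the shell command python3 -m inch 'ROWS'. ROWS is JSON, a list of rows, each an object with "hand": the closure, from 0 (fully open) to 1 (shut); "slide": the shift along the world's x, y, z in cm, a list of three; "yaw": the turn about the world's z in rad. A call has 1 to 10 rows; each row is the pose to reach, as a shift and turn from the pose commanded when the call began; what a row does not reach only later rows make up. A row lasts 1/8 s, in which the tool goes at most 62.5 mm and 10.7 degrees, less where a joint would pass 70% of its speed; a pose out of reach is approached as far as the arm can. A call with a gripper value outside its range is refused whole. The fingers move at their own pace and stop on an object; the grip force is fixed at half the most. Time passes only in rows, so rows that repeat a pose let the fingers close. It gives the time, the measured TCP pose, the force and the opening at its end, in the units of the state.
- sense(): the state, without advancing time (a new reading comes with each control period).
- capture(name): name is "scene" or "top" or "wrist"; returns the picture (384x512x3 uint8, blue, green, red); there is no depth.
- camera_model(name): a dict with "mtx" (3x3 intrinsics, pixels), "xyz" and "orientation" of the camera in the world; the wrist camera has in their place "tool_from_camera" (4x4, takes a point from camera to tool coordinates, whose origin is the TCP and whose axes are the flange's). Camera axes: x right, y up, looking along -z (the intrinsics and any distortion apply to the point x, -y, -z); pixel columns grow to the right and rows downward; lengths in m; the calibration is good to about 2 mm. The wrist camera is an equidistant fisheye: a pixel r from the principal point sees the ray r / f radians off the axis. A picture is of the moment at which its call begins: read the wrist's pose just before it. camera_model takes no time and is no camera call.
- finish_job(): hands the job in, once; it reports no verdict.
The state is a dict: "time_s": time; "joints": joint angles; "joint_velocities": joint speeds; "effort": joint torques, N m; "tcp_pos": TCP position; "ee_rot": TCP orientation; "wrist_force": force on the tool from outside, world axes, zero at the start; "moment": the same for the moment, N m; "gripper_width": opening from 0.0 (shut) to 1.0 (fully open).
Only numpy, scipy, OpenCV 4.12 (cv2) and the standard library are available. Lean on these libraries where they do the work, as an engineer would, in place of code of your own. Each camera call takes 0.05 s, during which the arm holds its last target. There are 200 camera calls.

## Working session

There is one attempt and no reset: what is moved stays moved. The work goes in short steps, Python scripts to look and compute and a shell command to move; the robot and the scene stay as the last step left them, time stands still between calls to the robot, and variables do not carry over. Pictures are saved under pics/ and viewed, about 12 in all and at most 16, crops included, and the job is handed in when it is done.

```bash
mkdir -p pics; ls; python3 - <<'E'
from station import *
import cv2,numpy as np
s=sense();print(s)
for n in ("scene","top","wrist"):
    cv2.imwrite(f"pics/{n}0.png",capture(n));print(n,camera_model(n))
a=cv2.imread("pics/scene0.png");b=cv2.imread("pics/top0.png")
cv2.imwrite("pics/top0b.png",cv2.resize(b,(800,600),interpolation=cv2.INTER_CUBIC))
cv2.imwrite("pics/scene0b.png",cv2.resize(a,(800,600),interpolation=cv2.INTER_CUBIC))
E
```

```text
pics
{'time_s': 0.0, 'joints': array([ 8.20218028e+01,  2.20886838e+01,  3.79549271e-01, -3.02807954e-02,
       -6.84110947e+01, -1.48164102e+01]), 'joint_velocities': array([ 0.00954238, -0.13593871,  0.01797927,  0.06215415, -0.01844033,
       -0.1421971 ]), 'effort': array([-3.65058349e-04, -3.90661132e+01,  1.87408608e+01,  4.21996459e+00,
        1.10484048e-02, -1.85671815e-04]), 'tcp_pos': array([0.24194058, 0.5757734 , 0.29117641]), 'ee_rot': array([[ 9.21824088e-01, -3.87607721e-01, -7.77910052e-04],
       [-3.87608497e-01, -9.21821899e-01, -2.00982719e-03],
       [ 6.19300152e-05,  2.15423166e-03, -9.99997678e-01]]), 'wrist_force': array([ 0.31512746,  0.39724857, -1.21719495]), 'moment': array([-0.02611779,  0.03582662, -0.00438715]), 'gripper_width': 0.999000482063063}
scene {'mtx': array([[393.66399275,   0.        , 251.43045899],
       [  0.        , 393.66399275, 193.42333199],
       [  0.        ,   0.        ,   1.        ]]), 'xyz': array([ 1.04883507, -0.37062612,  0.75256929]), 'orientation': array([[ 0.60612898, -0.58736454,  0.53629335],
       [ 0.795348
[... 294 characters left out ...]
37583]), 'orientation': array([[ 0.02069419,  0.98315644, -0.18159066],
       [-0.9997599 ,  0.0190408 , -0.01084385],
       [-0.00720357,  0.18177147,  0.98331442]])}
wrist {'mtx': array([[297.31863964,   0.        , 256.69488998],
       [  0.        , 297.31863964, 189.7425921 ],
       [  0.        ,   0.        ,   1.        ]]), 'tool_from_camera': array([[-7.64213288e-04,  9.60022406e-01,  2.79922126e-01,
         7.70497405e-02],
       [ 9.99999591e-01,  5.98218333e-04,  6.78438590e-04,
         5.39320026e-04],
       [ 4.83861700e-04,  2.79922530e-01, -9.60022470e-01,
        -9.19968959e-02],
       [ 0.00000000e+00,  0.00000000e+00,  0.00000000e+00,
         1.00000000e+00]])}
```

View pics/top0b.png

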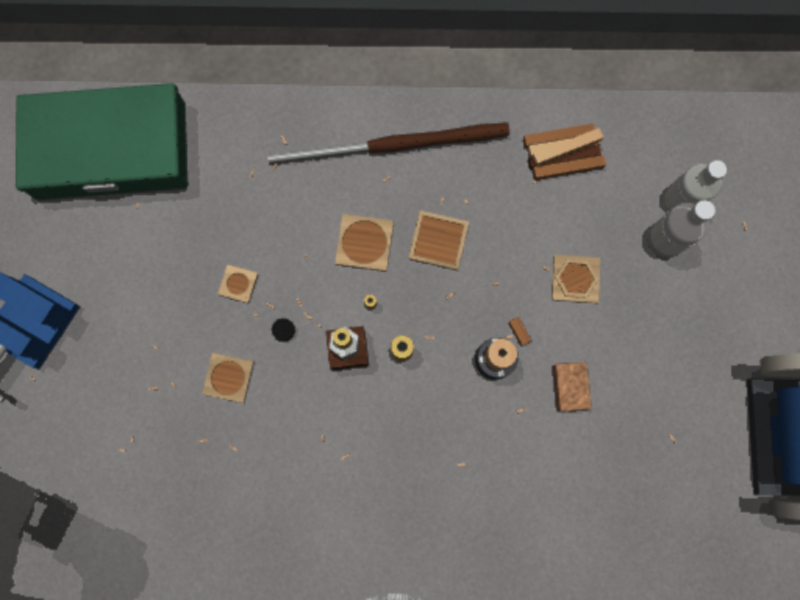

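View pics/scene0b.png

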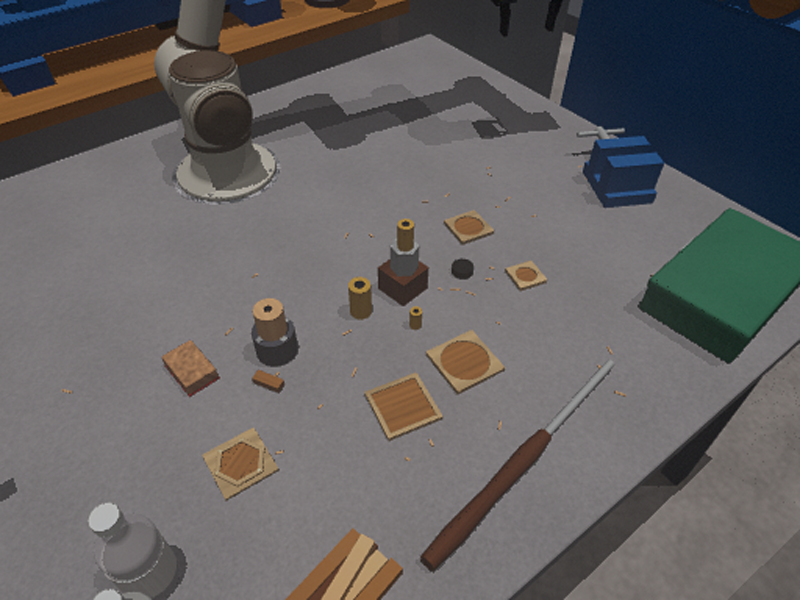

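The bush could be one of three brass cylinders at (800-px view): (342,338) standing on the hex, (402,348) the large one and (370,301) the small one. The one on the hex fits, as it is middle-sized and the top of that stack. A crop will confirm it.

```bash
cat > h.py <<'E'
import numpy as np,cv2
from station import *
def pose(n,s=None):
    m=camera_model(n)
    if n!="wrist": return m["mtx"],m["orientation"],m["xyz"]
    s=s or sense();T=m["tool_from_camera"];R=s["ee_rot"]
    return m["mtx"],R@T[:3,:3],R@T[:3,3]+s["tcp_pos"]
def unproj(n,px,z,s=None):
    K,R,t=pose(n,s);px=np.atleast_2d(np.asarray(px,float))
    a=(px[:,0]-K[0,2])/K[0,0];b=(px[:,1]-K[1,2])/K[1,1]
    if n=="wrist":
        r=np.hypot(a,b)+1e-12;d=np.c_[np.sin(r)*a/r,-np.sin(r)*b/r,-np.cos(r)]
    else: d=np.c_[a,-b,-np.ones(len(a))]
    w=d@R.T
    return t+w*((z-t[2])/w[:,2])[:,None]
def proj(n,P,s=None):
    K,R,t=pose(n,s);c=(np.atleast_2d(P)-t)@R;c=c*[1,-1,-1]
    if n=="wrist":
        q=np.hypot(c[:,0],c[:,1])+1e-12;r=np.arctan2(q,c[:,2]);uv=c[:,:2]*(r/q)[:,None]
    else: uv=c[:,:2]/c[:,2:]
    return uv*[K[0,0],K[1,1]]+[K[0,2],K[1,2]]
E
python3 - <<'E'
from h import *
np.set_printoptions(precision=4,suppress=True)
for n,p,z in [("bush",(342,336),.144),("hex",(344,345),.098),("blank",(348,348),.05),("jam",(502,353),.098),("chuck",(497,358),.05),("sChuck",(364,242),.008),("sBlank",(439,240),.008),("sHex",(576,279),.008),("sJam",(229,378),.008),("sBush",(238,284),.008),("bigbrass",(402,345),.05),("smallbrass",(370,300),.03)]:
    print(n,unproj("top",np.array(p)*.64,z)[0])
b=cv2.imread("pics/top0.png")[125:265,130:390]
cv2.imwrite("pics/c1.png",cv2.resize(b,None,fx=3,fy=3,interpolation=cv2.INTER_CUBIC))
E
```

```text
bush [0.4883 0.0822 0.144 ]
hex [0.4809 0.0824 0.098 ]
blank [0.4822 0.0796 0.05  ]
jam [ 0.4735 -0.155   0.098 ]
chuck [ 0.4711 -0.1535  0.05  ]
sChuck [0.6648 0.0616 0.008 ]
sBlank [ 0.6706 -0.0631  0.008 ]
sHex [ 0.6086 -0.289   0.008 ]
sJam [0.4347 0.2729 0.008 ]
sBush [0.5895 0.2673 0.008 ]
bigbrass [ 0.4886 -0.0049  0.05  ]
smallbrass [0.5629 0.0481 0.03  ]
```

View pics/c1.png

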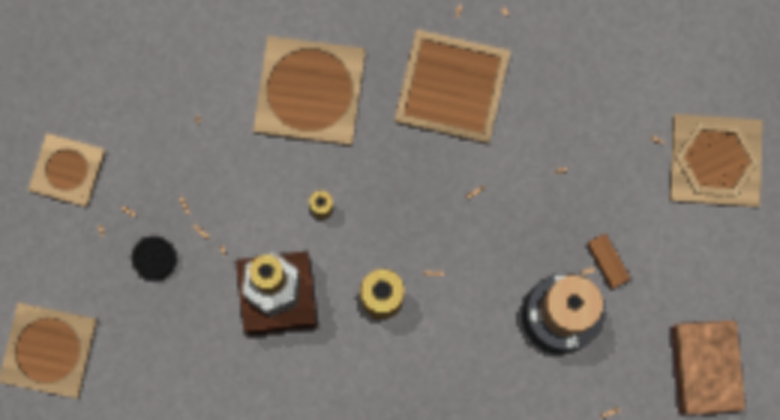

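The crop confirms it: the brass bush on the hex is at crop (267,271). The large one at (382,291) and the small one at (320,203) are decoys. Next I'll segment the stands precisely, plus the part tops.

```bash
python3 - <<'E'
from h import *
np.set_printoptions(precision=4,suppress=True)
im=cv2.imread("pics/top0.png");hsv=cv2.cvtColor(im,cv2.COLOR_BGR2HSV)
for n,c,sz in [("sChuck",(309,90),86),("sBlank",(453,86),84),("sHex",(717,160),76),("sJam",(48,351),68),("sBush",(67,170),52)]:
    u,v=130+c[0]/3,125+c[1]/3;h=int(sz*.33)
    x0,y0=int(u)-h,int(v)-h
    m=(hsv[y0:y0+2*h,x0:x0+2*h,1]>75).astype(np.uint8)
    k,l,st,ce=cv2.connectedComponentsWithStats(m);i=l[h,h]
    ys,xs=np.nonzero(l==i)
    w=unproj("top",np.c_[xs+x0,ys+y0],.006)[:,:2]
    r=cv2.minAreaRect((w*1000).astype(np.float32))
    print(n,st[i,4],"centroid",w.mean(0),"rect",np.array(r[0])/1000,r[1],r[2])
K,R,t=pose("top")
# tops
for n,c,lo,hi,z,h in [("bush",(267,271),(20,110),(32,255),.144,7),("jam",(575,303),(5,80),(20,200),.098,13)]:
    u,v=130+c[0]/3,125+c[1]/3;x0,y0=int(u)-h,int(v)-h
    q=hsv[y0:y0+2*h,x0:x0+2*h]
    m=((q[...,0]>lo[0])&(q[...,0]<hi[0])&(q[...,1]>lo[1])&(q[...,2]>110)).astype(np.uint8)
    ys,xs=np.nonzero(m);w=unproj("top",np.c_[xs+x0,ys+y0],z)[:,:2]
    print(n,len(xs),w.mean(0),cv2.minEnclosingCircle((w*1000).astype(np.float32)))
E
```

```text
sChuck 1050 centroid [0.6656 0.0622] rect [0.6658 0.0621] (85.5098876953125, 86.1450424194336) 83.65747833251953
sBlank 1002 centroid [ 0.6718 -0.0614] rect [ 0.672  -0.0615] (83.06095123291016, 84.10140228271484) 77.44822692871094
sHex 836 centroid [ 0.6106 -0.2888] rect [ 0.6106 -0.2888] (75.15609741210938, 75.19650268554688) 87.39421844482422
sJam 715 centroid [0.4362 0.2762] rect [0.4362 0.2764] (68.18163299560547, 66.84628295898438) 79.45083618164062
sBush 400 centroid [0.5913 0.2692] rect [0.5914 0.2693] (52.31318664550781, 51.51316452026367) 75.10297393798828
bush 72 [0.4874 0.0833] ((487.6841125488281, 83.5982894897461), 12.395796775817871)
jam 262 [ 0.4755 -0.1558] ((481.1175842285156, -162.06301879882812), 31.261890411376953)
```

```bash
python3 -m inch '[{"hand":0,"slide":[8,-16,1],"yaw":0},{"hand":0,"slide":[24.5,-49.3,1],"yaw":0},{"hand":0,"slide":[24.5,-49.3,1],"yaw":0},{"hand":0,"slide":[24.5,-49.3,1],"yaw":0},{"hand":0,"slide":[24.5,-49.3,1],"yaw":0},{"hand":0,"slide":[24.5,-49.3,1],"yaw":0},{"hand":0,"slide":[24.5,-49.3,1],"yaw":0},{"hand":0,"slide":[24.5,-49.3,1],"yaw":0},{"hand":0,"slide":[24.5,-49.3,1],"yaw":0},{"hand":0,"slide":[24.5,-49.3,1],"yaw":0}]'
python3 -m inch '[{"hand":0,"slide":[0,0,0],"yaw":0},{"hand":0,"slide":[0,0,0],"yaw":0},{"hand":0,"slide":[0,0,0],"yaw":0},{"hand":0,"slide":[0,0,0],"yaw":0}]'
python3 - <<'E'
from h import *
np.save("s1.npy",sense(),allow_pickle=True)
w=capture("wrist");cv2.imwrite("pics/w1.png",w);cv2.imwrite("pics/w1b.png",cv2.resize(w,(800,600),interpolation=cv2.INTER_CUBIC))
print(proj("wrist",[[.4875,.0833,.144],[.4818,.0826,.098],[.481,.079,.05],[.4875,.0833,.098]]))
E
```

```text
time_s: 1.4
tcp_pos: [0.4878, 0.0804, 0.3018]
ee_rot: [[0.92, -0.393, -0.001], [-0.393, -0.92, -0.001], [-0.001, 0.001, -1.0]]
wrist_force: [0.3, -0.5, -0.8]
gripper_width: 0.999
time_s: 1.9
tcp_pos: [0.4869, 0.0839, 0.3023]
ee_rot: [[0.922, -0.386, 0.0], [-0.386, -0.922, 0.0], [0.0, -0.0, -1.0]]
wrist_force: [0.2, 0.8, 0.8]
gripper_width: 1.005
[[256.53336341 193.38757051]
 [259.34305154 185.02052594]
 [262.07310546 173.81045942]
 [256.58353502 180.34884765]]
```

View pics/w1b.png

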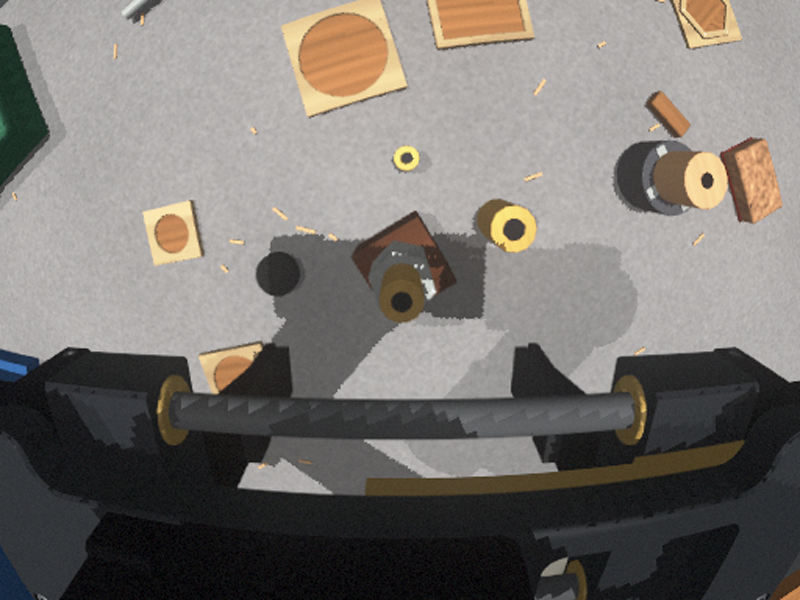

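The bush bore is seen at (401,302) in the 800-px view, which is (256.6,193.3) raw. The top-camera estimate predicted (256.5,193.4), so the two cameras agree. I'll grasp the bush.

```bash
python3 -m inch '[{"hand":0,"slide":[0,0,-5],"yaw":0},{"hand":0,"slide":[0.05,0,-9],"yaw":0},{"hand":0,"slide":[0.05,0,-11],"yaw":0},{"hand":0,"slide":[0.05,0,-12.6],"yaw":0},{"hand":0,"slide":[0.05,0,-12.6],"yaw":0},{"hand":0,"slide":[0.05,0,-12.6],"yaw":0},{"hand":0,"slide":[0.05,0,-12.6],"yaw":0}]'
python3 -m inch '[{"hand":1,"slide":[0,0,0],"yaw":0},{"hand":1,"slide":[0,0,0],"yaw":0},{"hand":1,"slide":[0,0,0],"yaw":0},{"hand":1,"slide":[0,0,0],"yaw":0},{"hand":1,"slide":[0,0,0],"yaw":0},{"hand":1,"slide":[0,0,0],"yaw":0},{"hand":1,"slide":[0,0,0],"yaw":0},{"hand":1,"slide":[0,0,0],"yaw":0}]'
```

```text
time_s: 2.82
tcp_pos: [0.488, 0.0834, 0.1772]
ee_rot: [[0.922, -0.387, 0.002], [-0.387, -0.922, 0.001], [0.001, -0.001, -1.0]]
wrist_force: [-0.5, -0.6, 0.2]
gripper_width: 0.998
time_s: 3.82
tcp_pos: [0.4876, 0.0832, 0.1762]
ee_rot: [[0.922, -0.387, 0.0], [-0.387, -0.922, 0.0], [0.0, -0.0, -1.0]]
wrist_force: [0.3, 0.4, -0.4]
gripper_width: 0.293
```

```bash
python3 -m inch '[{"hand":1,"slide":[0,0,1],"yaw":0},{"hand":1,"slide":[0,0,3],"yaw":0},{"hand":1,"slide":[2,4,3],"yaw":0},{"hand":1,"slide":[4.5,8,3],"yaw":0},{"hand":1,"slide":[7,12.5,3],"yaw":0},{"hand":1,"slide":[9.2,16.5,1],"yaw":0},{"hand":1,"slide":[10.4,18.6,-2],"yaw":0},{"hand":1,"slide":[10.4,18.6,-4],"yaw":0},{"hand":1,"slide":[10.4,18.6,-4],"yaw":0},{"hand":1,"slide":[10.4,18.6,-4],"yaw":0}]'
python3 - <<'E'
from h import *
s=sense();print(s["tcp_pos"],s["gripper_width"])
w=capture("wrist");cv2.imwrite("pics/w2b.png",cv2.resize(w,(800,600),interpolation=cv2.INTER_CUBIC))
print(proj("wrist",[[.5914,.2693,.008],[.5914,.2693,.058]],s)*1.5625)
E
```

```text
time_s: 5.08
tcp_pos: [0.5921, 0.2692, 0.1375]
ee_rot: [[0.922, -0.387, 0.002], [-0.387, -0.922, 0.001], [0.001, -0.001, -1.0]]
wrist_force: [0.5, 0.2, -0.9]
gripper_width: 0.288
[0.59207681 0.26923867 0.13748149] 0.2881152283393731
[[401.04960806 321.69035966]
 [400.83654182 362.51400443]]
```

View pics/w2b.png

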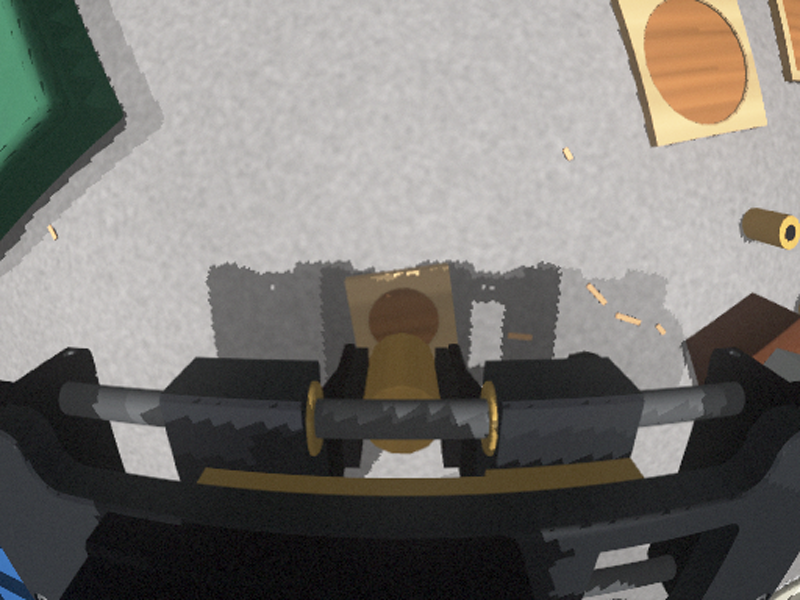

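The pocket shows around (404,322), against a predicted (401,322). That is aligned within about 1.5 mm, so I'll lower.

```bash
python3 -m inch '[{"hand":1,"slide":[-0.05,0,-2],"yaw":0},{"hand":1,"slide":[-0.05,0,-3.5],"yaw":0},{"hand":1,"slide":[-0.05,0,-4.5],"yaw":0},{"hand":1,"slide":[-0.05,0,-5],"yaw":0},{"hand":1,"slide":[-0.05,0,-5.2],"yaw":0},{"hand":1,"slide":[-0.05,0,-5.3],"yaw":0},{"hand":1,"slide":[-0.05,0,-5.3],"yaw":0},{"hand":1,"slide":[-0.05,0,-5.3],"yaw":0},{"hand":1,"slide":[-0.05,0,-5.3],"yaw":0}]'
python3 -m inch '[{"hand":0,"slide":[0,0,0],"yaw":0},{"hand":0,"slide":[0,0,0],"yaw":0},{"hand":0,"slide":[0,0,0],"yaw":0},{"hand":0,"slide":[0,0,0],"yaw":0},{"hand":0,"slide":[0,0,0],"yaw":0},{"hand":0,"slide":[0,0,0],"yaw":0},{"hand":0,"slide":[0,0,3],"yaw":0},{"hand":0,"slide":[0,0,7],"yaw":0},{"hand":0,"slide":[0,0,12],"yaw":0},{"hand":0,"slide":[0,0,16.7],"yaw":0}]'
python3 -m inch '[{"hand":0,"slide":[-2,-4,0],"yaw":0},{"hand":0,"slide":[-11,-18.6,0],"yaw":0},{"hand":0,"slide":[-11,-18.6,0],"yaw":0},{"hand":0,"slide":[-11,-18.6,0],"yaw":0},{"hand":0,"slide":[-11,-18.6,0],"yaw":0},{"hand":0,"slide":[-11,-18.6,0],"yaw":0},{"hand":0,"slide":[-11,-18.6,0],"yaw":0},{"hand":0,"slide":[-11,-18.6,0],"yaw":0}]'
python3 - <<'E'
from h import *
s=sense();print(s["tcp_pos"])
w=capture("wrist");cv2.imwrite("pics/w3.png",w);cv2.imwrite("pics/w3b.png",cv2.resize(w[60:260,100:400],None,fx=2.6,fy=2.6,interpolation=cv2.INTER_CUBIC))
np.set_printoptions(precision=4,suppress=True)
import json;json.dump({k:np.asarray(v).tolist() for k,v in s.items()},open("s3.json","w"))
E
```

```text
time_s: 6.25
tcp_pos: [0.5911, 0.2692, 0.0834]
ee_rot: [[0.922, -0.387, 0.0], [-0.387, -0.922, 0.0], [0.0, -0.0, -1.0]]
wrist_force: [-0.3, 0.1, -1.2]
gripper_width: 0.292
time_s: 7.5
tcp_pos: [0.591, 0.2691, 0.252]
ee_rot: [[0.922, -0.387, 0.0], [-0.387, -0.922, 0.0], [0.0, -0.0, -1.0]]
wrist_force: [0.5, 0.3, -0.1]
gripper_width: 0.999
time_s: 8.5
tcp_pos: [0.4816, 0.0839, 0.2499]
ee_rot: [[0.922, -0.387, -0.0], [-0.387, -0.922, -0.0], [-0.0, 0.0, -1.0]]
wrist_force: [0.6, -0.4, -0.2]
gripper_width: 1.001
[0.48155982 0.08393531 0.24993624]
```

View pics/w3b.png

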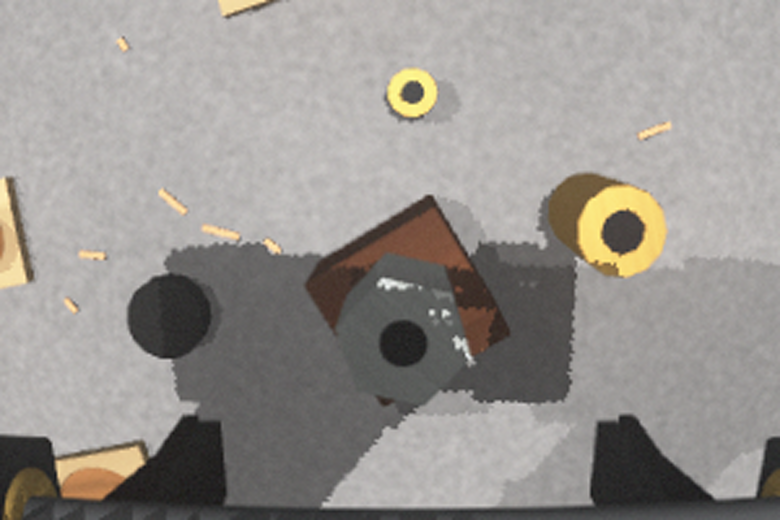

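```bash
python3 - <<'E'
from h import *
w=cv2.imread("pics/w3.png")[130:235,195:315]
g=cv2.createCLAHE(3,(3,3)).apply(cv2.cvtColor(cv2.resize(w,None,fx=5.5,fy=5.5,interpolation=cv2.INTER_CUBIC),cv2.COLOR_BGR2GRAY))
cv2.imwrite("pics/w3c.png",g)
E
```

```text
(no output)
```

View pics/w3c.png

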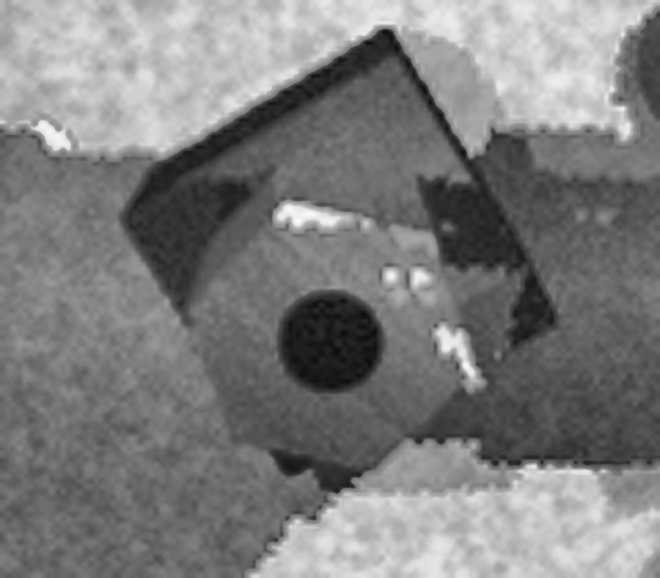

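```bash
python3 - <<'E'
from h import *
import json
np.set_printoptions(precision=4,suppress=True)
s={k:np.array(v) for k,v in json.load(open("s3.json")).items()}
U=lambda p,z:unproj("wrist",np.array(p)/5.5+[195,130],z,s)
c=U([(331,340)],.098)[0];print("hex c",c)
q=U([(190,318),(240,445),(460,395),(265,225)],.098)
print("corner r",np.linalg.norm((q-c)[:,:2],axis=1),np.degrees(np.arctan2((q-c)[:,1],(q-c)[:,0])))
b=U([(390,52),(133,215),(165,165),(540,322),(555,322)],.05)[:,:2];print("blank",b)
# overlay candidates
im=cv2.imread("pics/w3c.png")
b3=U([(390,55),(150,192)],.05);d=b3[0]-b3[1];print("edge",np.degrees(np.arctan2(d[1],d[0])),np.hypot(*d[:2]))
a=np.degrees(np.arctan2((q-c)[:,1],(q-c)[:,0]));y=np.mean(np.unwrap(a[[0,1,3]]*6,period=360))/6;print("corner yaw",y%60)
for z in(.098,.05):
    t=np.radians(y+60*np.arange(6));P=np.c_[c[0]+.0231*np.cos(t),c[1]+.0231*np.sin(t),0*t+z]
    p=(proj("wrist",P,s)-[195,130])*5.5
    cv2.polylines(im,[p.astype(np.int32)],True,(0,255,0) if z>.06 else (0,0,255),1)
ang=np.arctan2(d[1],d[0])
for k in(0,):
    P=np.array([[sx*.03,sy*.03] for sx,sy in((1,1),(1,-1),(-1,-1),(-1,1))])@np.array([[np.cos(ang),np.sin(ang)],[-np.sin(ang),np.cos(ang)]])
    R=P; off=b3[0][:2]
    j=min(range(4),key=lambda j:np.linalg.norm(off-P[j]-[.481,.0805]));ce=off-P[j];print("blank c",ce)
    p=(proj("wrist",np.c_[P+ce,np.full(4,.05)],s)-[195,130])*5.5
    cv2.polylines(im,[p.astype(np.int32)],True,(255,128,0),1)
cv2.imwrite("pics/w3d.png",im)
E
```

```text
hex c [0.4856 0.0832 0.098 ]
corner r [0.0222 0.0227 0.0222 0.0209] [  57.9766  117.4647 -136.8043    5.9631]
blank [[0.5179 0.0584]
 [0.5086 0.1132]
 [0.5148 0.1039]
 [0.4606 0.0517]
 [0.4595 0.0491]]
edge -82.9961234553168 0.05031818094251168
corner yaw 0.4681495871894015
blank c [0.484  0.0847]
```

View pics/w3d.png

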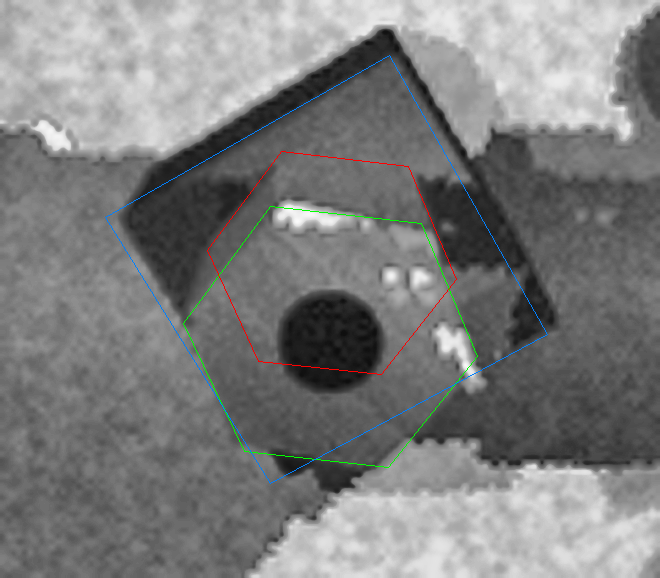

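The fitted hexagon overlays well: centre (.4856,.0832), flat normals at 30.5/90.5°. I'll grasp with the jaws along 90.5°.

```bash
python3 -m inch '[{"hand":0,"slide":[0.45,0,-1],"yaw":0.17},{"hand":0,"slide":[0.45,0,-3],"yaw":0.34},{"hand":0,"slide":[0.45,0,-5],"yaw":0.407},{"hand":0,"slide":[0.45,0,-5],"yaw":0.407},{"hand":0,"slide":[0.45,0,-9],"yaw":0.407},{"hand":0,"slide":[0.45,0,-11],"yaw":0.407},{"hand":0,"slide":[0.45,0,-12.1],"yaw":0.407},{"hand":0,"slide":[0.45,0,-12.1],"yaw":0.407},{"hand":0,"slide":[0.45,0,-12.1],"yaw":0.407},{"hand":0,"slide":[0.45,0,-12.1],"yaw":0.407}]'
python3 -m inch '[{"hand":1,"slide":[0,0,0],"yaw":0},{"hand":1,"slide":[0,0,0],"yaw":0},{"hand":1,"slide":[0,0,0],"yaw":0},{"hand":1,"slide":[0,0,0],"yaw":0},{"hand":1,"slide":[0,0,0],"yaw":0},{"hand":1,"slide":[0,0,0],"yaw":0},{"hand":1,"slide":[0,0,0],"yaw":0},{"hand":1,"slide":[0,0,1],"yaw":0},{"hand":1,"slide":[0,0,5],"yaw":0},{"hand":1,"slide":[0,0,9],"yaw":0}]'
```

```text
time_s: 9.8
tcp_pos: [0.4861, 0.0834, 0.1302]
ee_rot: [[1.0, 0.009, 0.002], [0.009, -1.0, 0.001], [0.002, -0.001, -1.0]]
wrist_force: [-0.0, -0.2, 0.1]
gripper_width: 1.002
time_s: 11.05
tcp_pos: [0.485, 0.0829, 0.2201]
ee_rot: [[1.0, 0.009, -0.002], [0.009, -1.0, -0.001], [-0.002, 0.001, -1.0]]
wrist_force: [0.8, 0.2, -2.7]
gripper_width: 0.472
```

```bash
python3 -m inch '[{"hand":1,"slide":[1,-3,0],"yaw":-0.1},{"hand":1,"slide":[3,-9,0],"yaw":-0.25},{"hand":1,"slide":[5,-15,0],"yaw":-0.4},{"hand":1,"slide":[7,-21,0],"yaw":-0.5},{"hand":1,"slide":[9,-27,0],"yaw":-0.576},{"hand":1,"slide":[11,-33,-1],"yaw":-0.576},{"hand":1,"slide":[12.2,-36.2,-4],"yaw":-0.576},{"hand":1,"slide":[12.5,-37.2,-7],"yaw":-0.576},{"hand":1,"slide":[12.5,-37.2,-8],"yaw":-0.576},{"hand":1,"slide":[12.5,-37.2,-8],"yaw":-0.576}]'
python3 - <<'E'
from h import *
s=sense();print(s["tcp_pos"],s["gripper_width"])
w=capture("wrist");cv2.imwrite("pics/w4b.png",cv2.resize(w[100:300,100:400],None,fx=2.6,fy=2.6,interpolation=cv2.INTER_CUBIC))
print((proj("wrist",[[.6106,-.2888,.008]],s)-[100,100])*2.6)
E
```

```text
time_s: 12.3
tcp_pos: [0.6101, -0.2882, 0.1389]
ee_rot: [[0.844, -0.536, -0.002], [-0.536, -0.844, 0.0], [-0.002, 0.001, -1.0]]
wrist_force: [-0.3, -0.1, -2.6]
gripper_width: 0.468
[ 0.61012473 -0.28820489  0.13885412] 0.4676505273115414
[[406.82501563 268.55752066]]
```

View pics/w4b.png

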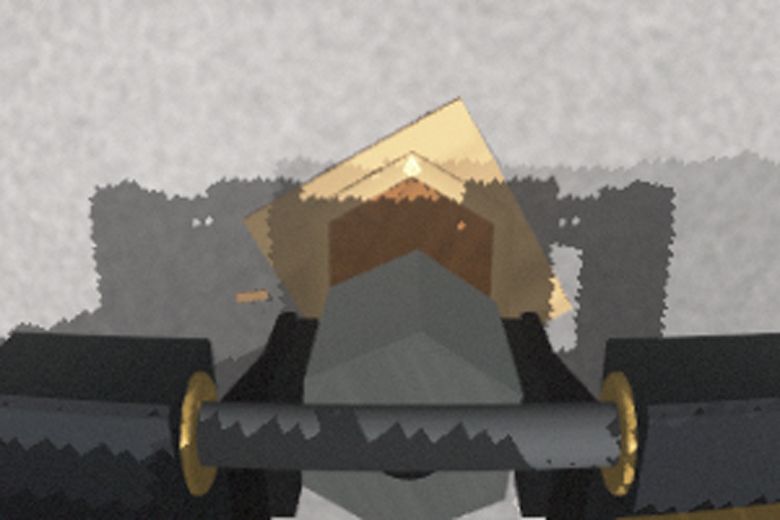

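The pocket (inner edges 330–493, centre 411) and the held hex (about 410) line up in position and rotation. I'll lower, release, then go to the jam stack.

```bash
python3 -m inch '[{"hand":1,"slide":[0,0,-2],"yaw":0},{"hand":1,"slide":[0,0,-3.5],"yaw":0},{"hand":1,"slide":[0,0,-4.6],"yaw":0},{"hand":1,"slide":[0,0,-5.2],"yaw":0},{"hand":1,"slide":[0,0,-5.4],"yaw":0},{"hand":1,"slide":[0,0,-5.5],"yaw":0},{"hand":1,"slide":[0,0,-5.5],"yaw":0},{"hand":1,"slide":[0,0,-5.5],"yaw":0},{"hand":1,"slide":[0,0,-5.5],"yaw":0}]'
python3 -m inch '[{"hand":0,"slide":[0,0,0],"yaw":0},{"hand":0,"slide":[0,0,0],"yaw":0},{"hand":0,"slide":[0,0,0],"yaw":0},{"hand":0,"slide":[0,0,0],"yaw":0},{"hand":0,"slide":[0,0,0],"yaw":0},{"hand":0,"slide":[0,0,0],"yaw":0},{"hand":0,"slide":[0,0,3],"yaw":0},{"hand":0,"slide":[0,0,7],"yaw":0},{"hand":0,"slide":[0,0,12],"yaw":0},{"hand":0,"slide":[0,0,16.6],"yaw":0}]'
python3 -m inch '[{"hand":0,"slide":[-3,3,0],"yaw":0},{"hand":0,"slide":[-13.7,13.4,0],"yaw":0},{"hand":0,"slide":[-13.7,13.4,0],"yaw":0},{"hand":0,"slide":[-13.7,13.4,0],"yaw":0},{"hand":0,"slide":[-13.7,13.4,0],"yaw":0},{"hand":0,"slide":[-13.7,13.4,0],"yaw":0},{"hand":0,"slide":[-13.7,13.4,0],"yaw":0}]'
python3 - <<'E'
from h import *
import json
s=sense();print(s["tcp_pos"])
w=capture("wrist");cv2.imwrite("pics/w5.png",w);cv2.imwrite("pics/w5b.png",cv2.resize(w[80:260,130:390],None,fx=3,fy=3,interpolation=cv2.INTER_CUBIC))
json.dump({k:np.asarray(v).tolist() for k,v in s.items()},open("s5.json","w"))
print((proj("wrist",[[.4735,-.155,.098],[.471,-.1535,.05]],s)-[130,80])*3)
E
```

```text
time_s: 13.48
tcp_pos: [0.6107, -0.2888, 0.0845]
ee_rot: [[0.844, -0.537, 0.0], [-0.537, -0.844, -0.0], [0.0, -0.0, -1.0]]
wrist_force: [0.0, -1.1, -3.4]
gripper_width: 0.473
time_s: 14.72
tcp_pos: [0.6105, -0.2888, 0.2521]
ee_rot: [[0.844, -0.537, 0.0], [-0.537, -0.844, -0.0], [0.001, -0.0, -1.0]]
wrist_force: [1.1, -1.0, -1.3]
gripper_width: 1.0
time_s: 15.6
tcp_pos: [0.4744, -0.1554, 0.25]
ee_rot: [[0.843, -0.538, -0.0], [-0.538, -0.843, -0.0], [0.0, 0.0, -1.0]]
wrist_force: [-0.6, 1.0, 1.0]
gripper_width: 1.001
[ 0.47443988 -0.15537316  0.25002643]
[[379.55135737 352.49349278]
 [379.92309621 317.57680831]]
```

View pics/w5b.png

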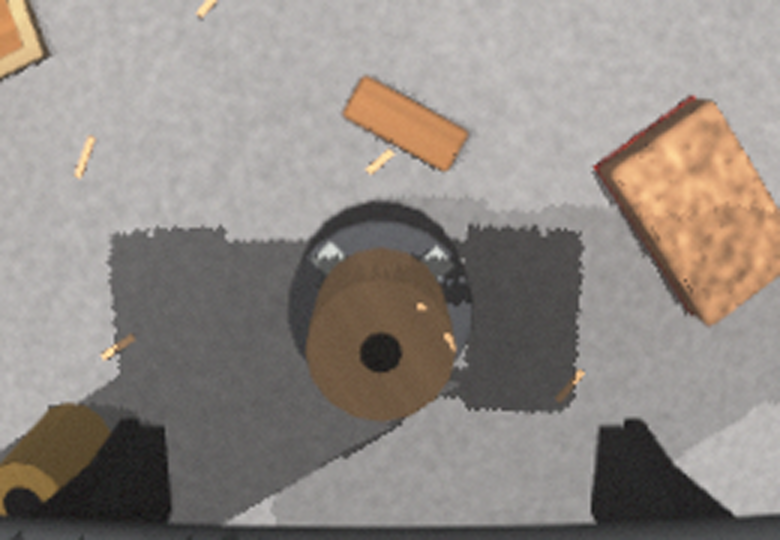

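The jam bore is at crop (380,352), as predicted. I'll grasp and carry it to its stand.

```bash
python3 -m inch '[{"hand":0,"slide":[0,0,-3],"yaw":0},{"hand":0,"slide":[0,0,-7],"yaw":0},{"hand":0,"slide":[0,0,-10.5],"yaw":0},{"hand":0,"slide":[0,0,-12.1],"yaw":0},{"hand":0,"slide":[0,0,-12.1],"yaw":0},{"hand":0,"slide":[0,0,-12.1],"yaw":0},{"hand":0,"slide":[0,0,-12.1],"yaw":0}]'
python3 -m inch '[{"hand":1,"slide":[0,0,0],"yaw":0},{"hand":1,"slide":[0,0,0],"yaw":0},{"hand":1,"slide":[0,0,0],"yaw":0},{"hand":1,"slide":[0,0,0],"yaw":0},{"hand":1,"slide":[0,0,0],"yaw":0},{"hand":1,"slide":[0,0,0],"yaw":0},{"hand":1,"slide":[0,0,0],"yaw":0},{"hand":1,"slide":[0,0,1],"yaw":0},{"hand":1,"slide":[0,0,5],"yaw":0},{"hand":1,"slide":[0,0,9],"yaw":0}]'
python3 -m inch '[{"hand":1,"slide":[0,4,0],"yaw":0},{"hand":1,"slide":[0,10,0],"yaw":0},{"hand":1,"slide":[-1,16,0],"yaw":0},{"hand":1,"slide":[-2,22,0],"yaw":0},{"hand":1,"slide":[-2.5,28,0],"yaw":0},{"hand":1,"slide":[-3,34,0],"yaw":0},{"hand":1,"slide":[-3.7,39,-2],"yaw":0},{"hand":1,"slide":[-3.7,42,-5],"yaw":0},{"hand":1,"slide":[-3.7,43.1,-8],"yaw":0},{"hand":1,"slide":[-3.7,43.1,-8],"yaw":0}]'
python3 - <<'E'
from h import *
s=sense();print(s["tcp_pos"],s["gripper_width"])
w=capture("wrist");cv2.imwrite("pics/w6b.png",cv2.resize(w[100:300,100:400],None,fx=2.6,fy=2.6,interpolation=cv2.INTER_CUBIC))
print((proj("wrist",[[.4362,.2763,.008]],s)-[100,100])*2.6)
E
```

```text
time_s: 16.52
tcp_pos: [0.4743, -0.1549, 0.1302]
ee_rot: [[0.844, -0.537, 0.002], [-0.537, -0.844, -0.0], [0.002, -0.001, -1.0]]
wrist_force: [0.2, 0.3, -0.3]
gripper_width: 1.0
time_s: 17.77
tcp_pos: [0.4734, -0.1548, 0.2206]
ee_rot: [[0.844, -0.537, -0.001], [-0.537, -0.844, -0.0], [-0.0, 0.0, -1.0]]
wrist_force: [1.2, -0.4, -1.1]
gripper_width: 0.499
time_s: 19.02
tcp_pos: [0.4356, 0.2759, 0.1377]
ee_rot: [[0.844, -0.536, -0.003], [-0.536, -0.844, -0.004], [-0.001, 0.005, -1.0]]
wrist_force: [-0.3, -0.2, -1.5]
gripper_width: 0.497
[0.43558246 0.27592975 0.13769788] 0.4970458945407691
[[402.04606026 271.43708668]]
```

View pics/w6b.png

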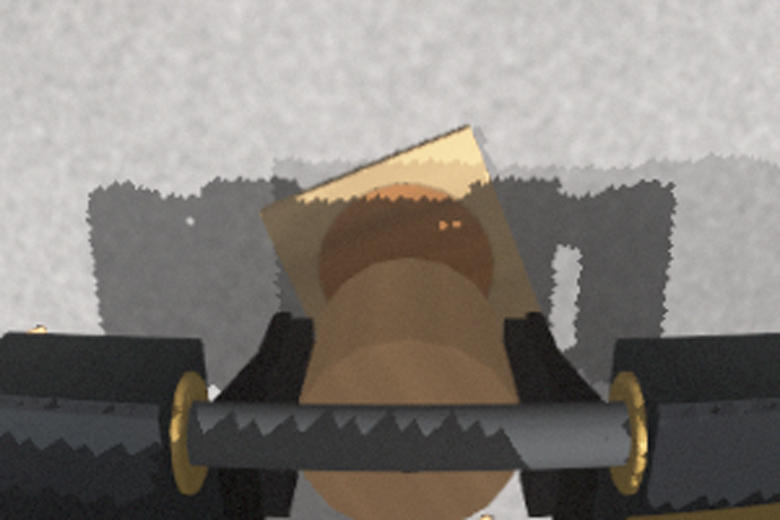

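The pocket (319–494, centre about 406) and the jam (about 408) line up. I'll lower, release and go to the blank, turned for its sides.

```bash
python3 -m inch '[{"hand":1,"slide":[0,0,-2],"yaw":0},{"hand":1,"slide":[0,0,-3.5],"yaw":0},{"hand":1,"slide":[0,0,-4.6],"yaw":0},{"hand":1,"slide":[0,0,-5.2],"yaw":0},{"hand":1,"slide":[0,0,-5.4],"yaw":0},{"hand":1,"slide":[0,0,-5.5],"yaw":0},{"hand":1,"slide":[0,0,-5.5],"yaw":0},{"hand":1,"slide":[0,0,-5.5],"yaw":0},{"hand":1,"slide":[0,0,-5.5],"yaw":0}]'
python3 -m inch '[{"hand":0,"slide":[0,0,0],"yaw":0},{"hand":0,"slide":[0,0,0],"yaw":0},{"hand":0,"slide":[0,0,0],"yaw":0},{"hand":0,"slide":[0,0,0],"yaw":0},{"hand":0,"slide":[0,0,0],"yaw":0},{"hand":0,"slide":[0,0,0],"yaw":0},{"hand":0,"slide":[0,0,3],"yaw":0},{"hand":0,"slide":[0,0,7],"yaw":0},{"hand":0,"slide":[0,0,12],"yaw":0},{"hand":0,"slide":[0,0,16.6],"yaw":0}]'
python3 -m inch '[{"hand":0,"slide":[1,-4,0],"yaw":-0.17},{"hand":0,"slide":[2,-9,0],"yaw":-0.34},{"hand":0,"slide":[3,-14,0],"yaw":-0.5},{"hand":0,"slide":[4.6,-19.6,0],"yaw":-0.68},{"hand":0,"slide":[4.6,-19.6,0],"yaw":-0.88},{"hand":0,"slide":[4.6,-19.6,0],"yaw":-0.88},{"hand":0,"slide":[4.6,-19.6,0],"yaw":-0.88},{"hand":0,"slide":[4.6,-19.6,0],"yaw":-0.88},{"hand":0,"slide":[4.6,-19.6,0],"yaw":-0.88},{"hand":0,"slide":[4.6,-19.6,0],"yaw":-0.88}]'
python3 - <<'E'
from h import *
import json
s=sense();print(s["tcp_pos"],s["ee_rot"])
w=capture("wrist");cv2.imwrite("pics/w7.png",w)
cv2.imwrite("pics/w7b.png",cv2.resize(w[90:250,150:350],None,fx=3.9,fy=3.7,interpolation=cv2.INTER_CUBIC))
json.dump({k:np.asarray(v).tolist() for k,v in s.items()},open("s7.json","w"))
cv2.imwrite("pics/top7.png",capture("top"))
E
```

```text
time_s: 20.2
tcp_pos: [0.4366, 0.2763, 0.0844]
ee_rot: [[0.844, -0.537, 0.0], [-0.537, -0.844, 0.0], [0.0, -0.0, -1.0]]
wrist_force: [-0.8, -0.5, -0.3]
gripper_width: 0.5
time_s: 21.45
tcp_pos: [0.4365, 0.2761, 0.252]
ee_rot: [[0.844, -0.537, 0.0], [-0.537, -0.844, 0.0], [0.0, -0.0, -1.0]]
wrist_force: [0.1, 0.9, -0.4]
gripper_width: 1.002
time_s: 22.7
tcp_pos: [0.4825, 0.0805, 0.2502]
ee_rot: [[0.125, -0.992, -0.0], [-0.992, -0.125, 0.0], [-0.0, 0.0, -1.0]]
wrist_force: [-0.7, -0.1, -0.7]
gripper_width: 0.999
[0.48253403 0.08054105 0.25023489] [[ 1.24791447e-01 -9.92182994e-01 -2.68881359e-05]
 [-9.92182995e-01 -1.24791447e-01  2.77979032e-07]
 [-3.63121545e-06  2.66432618e-05 -1.00000000e+00]]
```

View pics/w7b.png

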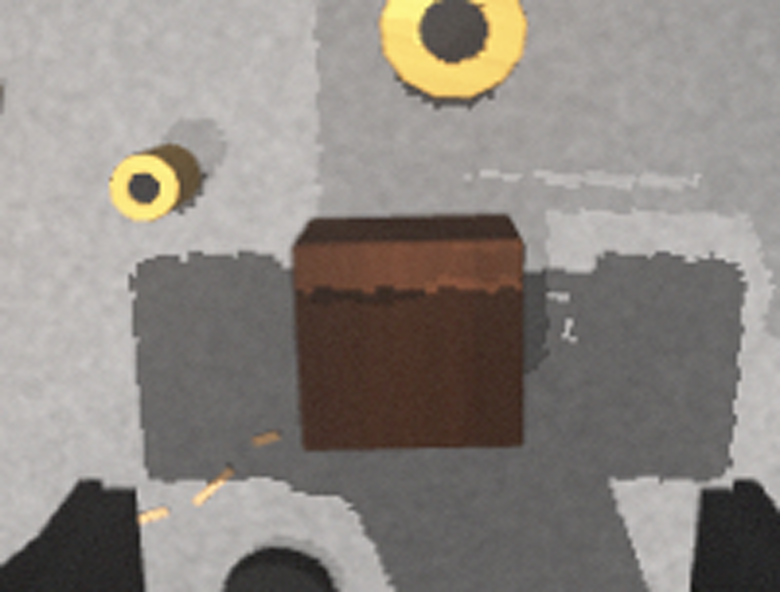

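```bash
python3 - <<'E'
from h import *
import json
np.set_printoptions(precision=4,suppress=True)
s={k:np.array(v) for k,v in json.load(open("s7.json")).items()}
q=unproj("wrist",np.array([(293,243),(522,238),(523,445),(303,450)])/[3.9,3.7]+[150,90],.05,s)[:,:2]
print("blank",q,"c",q.mean(0),"sides",np.linalg.norm(q-np.roll(q,-1,0),axis=1))
for i in range(4):
    d=q[(i+1)%4]-q[i];print(np.degrees(np.arctan2(d[1],d[0]))%90)
im=cv2.imread("pics/top7.png")
a=im[115:260,130:400];cv2.imwrite("pics/top7c.png",cv2.resize(a,None,fx=2.9,fy=2.9,interpolation=cv2.INTER_CUBIC))
E
```

```text
blank [[0.5173 0.0572]
 [0.4593 0.0486]
 [0.4503 0.1071]
 [0.5089 0.116 ]] c [0.4839 0.0822] sides [0.0586 0.0593 0.0593 0.0594]
8.435070950451347
8.777228969092064
8.60656513118681
8.107734662379187
```

View pics/top7c.png

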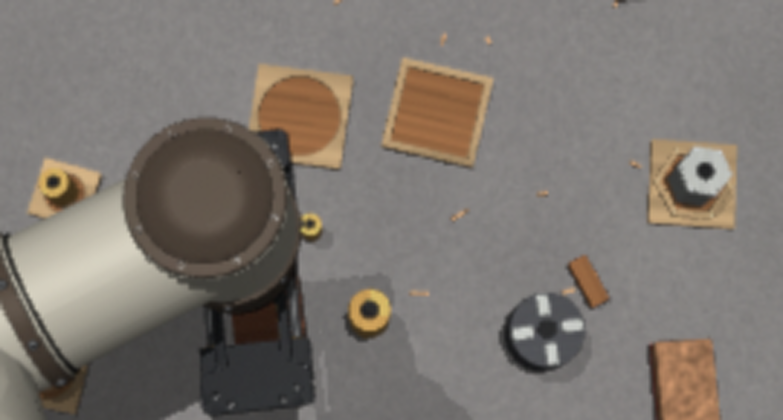

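Blank: centre (.4839,.0822), yaw 8.5°, sides about 59 mm. The bush and hex are both seen standing in their pockets. I'll grasp the blank, carry it over and take the chuck centre from the top view.

```bash
python3 -m inch '[{"hand":0,"slide":[0.15,0.2,-4],"yaw":0.023},{"hand":0,"slide":[0.15,0.2,-9],"yaw":0.023},{"hand":0,"slide":[0.15,0.2,-13],"yaw":0.023},{"hand":0,"slide":[0.15,0.2,-15.5],"yaw":0.023},{"hand":0,"slide":[0.15,0.2,-16.9],"yaw":0.023},{"hand":0,"slide":[0.15,0.2,-16.9],"yaw":0.023},{"hand":0,"slide":[0.15,0.2,-16.9],"yaw":0.023},{"hand":0,"slide":[0.15,0.2,-16.9],"yaw":0.023}]'
python3 -m inch '[{"hand":1,"slide":[0,0,0],"yaw":0},{"hand":1,"slide":[0,0,0],"yaw":0},{"hand":1,"slide":[0,0,0],"yaw":0},{"hand":1,"slide":[0,0,0],"yaw":0},{"hand":1,"slide":[0,0,0],"yaw":0},{"hand":1,"slide":[0,0,0],"yaw":0},{"hand":1,"slide":[0,0,1],"yaw":0},{"hand":1,"slide":[0,0,4],"yaw":0},{"hand":1,"slide":[0,0,8],"yaw":0},{"hand":1,"slide":[0,0,10],"yaw":0}]'
python3 -m inch '[{"hand":1,"slide":[2,-1.5,0],"yaw":-0.1},{"hand":1,"slide":[6,-4.5,0],"yaw":-0.25},{"hand":1,"slide":[10,-7.5,0],"yaw":-0.368},{"hand":1,"slide":[14,-10.5,0],"yaw":-0.368},{"hand":1,"slide":[17.5,-13.2,0],"yaw":-0.368},{"hand":1,"slide":[18.8,-14.3,-2],"yaw":-0.368},{"hand":1,"slide":[18.8,-14.3,-4],"yaw":-0.368},{"hand":1,"slide":[18.8,-14.3,-4],"yaw":-0.368},{"hand":1,"slide":[18.8,-14.3,-4],"yaw":-0.368}]'
python3 - <<'E'
from h import *
np.set_printoptions(precision=4,suppress=True)
s=sense();print(s["tcp_pos"],s["gripper_width"])
w=capture("wrist");cv2.imwrite("pics/w8b.png",cv2.resize(w[100:300,100:400],None,fx=2.6,fy=2.6,interpolation=cv2.INTER_CUBIC))
print((proj("wrist",[[.672,-.0615,.008]],s)-[100,100])*2.6)
im=cv2.imread("pics/top7.png");g=cv2.cvtColor(im,cv2.COLOR_BGR2GRAY)
x0,y0=300,210;p=g[y0:y0+40,x0:x0+40]
b=cv2.GaussianBlur(p,(0,0),1).astype(float);sub=(40-b[12:25,12:27]).clip(0) if False else b
# bore: darkest blob near the middle
ys,xs=np.mgrid[0:40,0:40];near=np.hypot(xs-18.6,ys-18.1)<4.5
wt=(b[near].max()-b)*near;wt=wt.clip(0)**2
c=[(xs*wt).sum()/wt.sum()+x0,(ys*wt).sum()/wt.sum()+y0]
print("bore px",c,unproj("top",[c],.05))
print("click",unproj("top",[[547/2.9+130,328/2.9+115]],.05))
# jaws: bright low-sat pixels
j=(p>120)&(np.hypot(xs-18.6,ys-18.1)<12);print("jaws",j.sum(),unproj("top",[[xs[j].mean()+x0,ys[j].mean()+y0]],.05))
E
```

```text
time_s: 23.8
tcp_pos: [0.4847, 0.0825, 0.0823]
ee_rot: [[0.147, -0.989, 0.002], [-0.989, -0.147, 0.001], [-0.001, -0.002, -1.0]]
wrist_force: [0.5, -0.2, 0.7]
gripper_width: 0.998
time_s: 25.05
tcp_pos: [0.4846, 0.0824, 0.1838]
ee_rot: [[0.147, -0.989, 0.003], [-0.989, -0.147, 0.001], [-0.001, -0.003, -1.0]]
wrist_force: [-0.7, -0.3, -1.2]
gripper_width: 0.687
time_s: 26.18
tcp_pos: [0.6724, -0.0607, 0.1423]
ee_rot: [[-0.219, -0.976, 0.001], [-0.976, 0.219, -0.0], [0.0, -0.001, -1.0]]
wrist_force: [-0.2, -0.9, -1.0]
gripper_width: 0.686
[ 0.6724 -0.0607  0.1423] 0.6864348845418111
[[409.206  265.7208]]
bore px [np.float64(318.34510417764943), np.float64(228.02339840550206)] [[ 0.4738 -0.1541  0.05  ]]
click [[ 0.4736 -0.1548  0.05  ]]
jaws 121 [[ 0.4738 -0.1541  0.05  ]]
```

View pics/w8b.png

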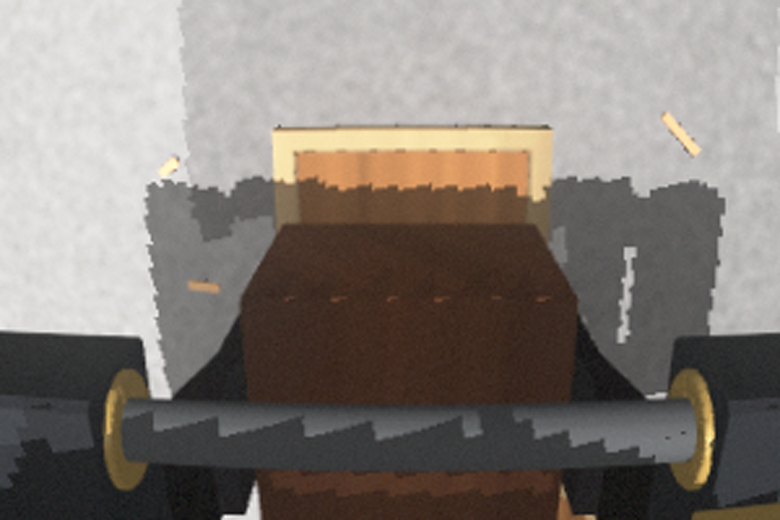

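The blank is square to its pocket (295–530, centre 412; blank about 410). I'll lower, release and go to the chuck at (.4738,-.1541). The jaws turn to 35° to clear the small brown block.

```bash
python3 -m inch '[{"hand":1,"slide":[0,-0.05,-2],"yaw":0},{"hand":1,"slide":[0,-0.05,-3.5],"yaw":0},{"hand":1,"slide":[0,-0.05,-4.6],"yaw":0},{"hand":1,"slide":[0,-0.05,-5.2],"yaw":0},{"hand":1,"slide":[0,-0.05,-5.4],"yaw":0},{"hand":1,"slide":[0,-0.05,-5.5],"yaw":0},{"hand":1,"slide":[0,-0.05,-5.5],"yaw":0},{"hand":1,"slide":[0,-0.05,-5.5],"yaw":0},{"hand":1,"slide":[0,-0.05,-5.5],"yaw":0}]'
python3 -m inch '[{"hand":0,"slide":[0,0,0],"yaw":0},{"hand":0,"slide":[0,0,0],"yaw":0},{"hand":0,"slide":[0,0,0],"yaw":0},{"hand":0,"slide":[0,0,0],"yaw":0},{"hand":0,"slide":[0,0,0],"yaw":0},{"hand":0,"slide":[0,0,0],"yaw":0},{"hand":0,"slide":[0,0,2],"yaw":0},{"hand":0,"slide":[0,0,6],"yaw":0},{"hand":0,"slide":[0,0,10],"yaw":0},{"hand":0,"slide":[0,0,13.4],"yaw":0}]'
python3 -m inch '[{"hand":0,"slide":[-4,-2,0],"yaw":0.17},{"hand":0,"slide":[-8,-4,0],"yaw":0.34},{"hand":0,"slide":[-12,-6,0],"yaw":0.5},{"hand":0,"slide":[-16,-8,0],"yaw":0.66},{"hand":0,"slide":[-19.8,-9.25,0],"yaw":0.83},{"hand":0,"slide":[-19.8,-9.25,0],"yaw":0.83},{"hand":0,"slide":[-19.8,-9.25,0],"yaw":0.83},{"hand":0,"slide":[-19.8,-9.25,0],"yaw":0.83},{"hand":0,"slide":[-19.8,-9.25,0],"yaw":0.83}]'
python3 - <<'E'
from h import *
s=sense();print(s["tcp_pos"],s["ee_rot"][:,1])
w=capture("wrist");cv2.imwrite("pics/w9b.png",cv2.resize(w[90:270,120:380],None,fx=3,fy=3,interpolation=cv2.INTER_CUBIC))
print((proj("wrist",[[.4738,-.1541,.05]],s)-[120,90])*3)
E
```

```text
time_s: 27.35
tcp_pos: [0.6722, -0.0613, 0.0865]
ee_rot: [[-0.219, -0.976, 0.0], [-0.976, 0.219, 0.0], [-0.0, -0.0, -1.0]]
wrist_force: [0.2, -0.4, -1.8]
gripper_width: 0.689
time_s: 28.6
tcp_pos: [0.6722, -0.0613, 0.2221]
ee_rot: [[-0.219, -0.976, 0.001], [-0.976, 0.219, 0.0], [-0.0, -0.001, -1.0]]
wrist_force: [-0.5, -0.6, 0.2]
gripper_width: 1.002
time_s: 29.72
tcp_pos: [0.4748, -0.1535, 0.22]
ee_rot: [[0.572, -0.82, -0.0], [-0.82, -0.572, -0.0], [-0.0, 0.0, -1.0]]
wrist_force: [-0.2, 0.0, 0.2]
gripper_width: 1.002
[ 0.47481193 -0.15350997  0.21998752] [-8.20046254e-01 -5.72297208e-01  2.14549182e-04]
[[413.222564   302.10539014]]
```

View pics/w9b.png

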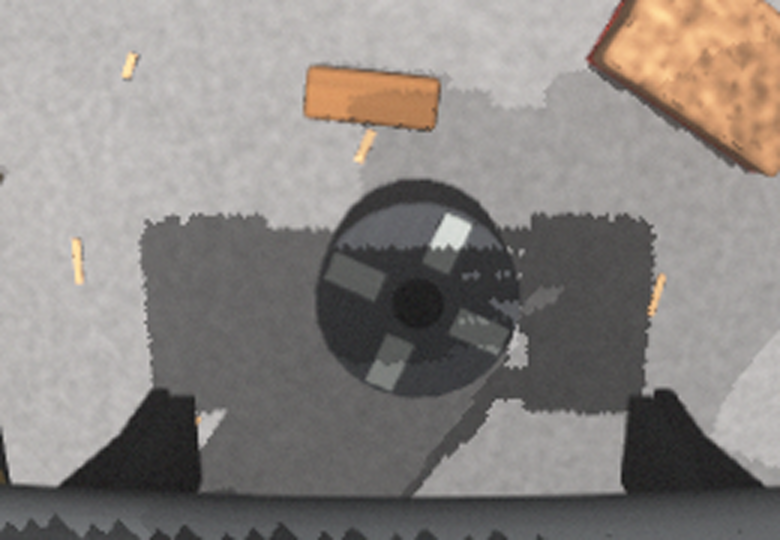

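The bore is at (418,303) against a predicted (413,302), about 1.6 mm off along the jaws. I'll correct, grasp and lift.

```bash
python3 -m inch '[{"hand":0,"slide":[-0.15,-0.1,-4],"yaw":0},{"hand":0,"slide":[-0.15,-0.1,-8],"yaw":0},{"hand":0,"slide":[-0.15,-0.1,-11],"yaw":0},{"hand":0,"slide":[-0.15,-0.1,-13],"yaw":0},{"hand":0,"slide":[-0.15,-0.1,-13.9],"yaw":0},{"hand":0,"slide":[-0.15,-0.1,-13.9],"yaw":0},{"hand":0,"slide":[-0.15,-0.1,-13.9],"yaw":0},{"hand":0,"slide":[-0.15,-0.1,-13.9],"yaw":0}]'
python3 -m inch '[{"hand":1,"slide":[0,0,0],"yaw":0},{"hand":1,"slide":[0,0,0],"yaw":0},{"hand":1,"slide":[0,0,0],"yaw":0},{"hand":1,"slide":[0,0,0],"yaw":0},{"hand":1,"slide":[0,0,0],"yaw":0},{"hand":1,"slide":[0,0,0],"yaw":0},{"hand":1,"slide":[0,0,1],"yaw":0},{"hand":1,"slide":[0,0,3],"yaw":0},{"hand":1,"slide":[0,0,6],"yaw":0},{"hand":1,"slide":[0,0,8],"yaw":0}]'
python3 -m inch '[{"hand":1,"slide":[2,2.2,0],"yaw":0},{"hand":1,"slide":[5,5.5,0],"yaw":0},{"hand":1,"slide":[8,9,0],"yaw":0},{"hand":1,"slide":[11,12.3,0],"yaw":0},{"hand":1,"slide":[14,15.7,0],"yaw":0},{"hand":1,"slide":[17,19.1,0],"yaw":0},{"hand":1,"slide":[19,21.4,0],"yaw":0},{"hand":1,"slide":[19.3,21.7,-2],"yaw":0},{"hand":1,"slide":[19.3,21.7,-2],"yaw":0},{"hand":1,"slide":[19.3,21.7,-2],"yaw":0}]'
python3 - <<'E'
from h import *
s=sense();print(s["tcp_pos"],s["gripper_width"],s["wrist_force"])
w=capture("wrist");cv2.imwrite("pics/w10b.png",cv2.resize(w[100:300,100:400],None,fx=2.6,fy=2.6,interpolation=cv2.INTER_CUBIC))
# pocket outline width along image rows (wood is saturated) vs. prediction
print(((proj("wrist",[[.6657,.0621,.008]],s)-[100,100])*2.6))
E
```

```text
time_s: 30.78
tcp_pos: [0.4731, -0.1548, 0.0821]
ee_rot: [[0.572, -0.82, 0.002], [-0.82, -0.572, -0.0], [0.001, -0.002, -1.0]]
wrist_force: [0.0, 0.4, 0.6]
gripper_width: 1.002
time_s: 32.02
tcp_pos: [0.4712, -0.1547, 0.1613]
ee_rot: [[0.571, -0.821, -0.003], [-0.821, -0.571, 0.001], [-0.002, 0.002, -1.0]]
wrist_force: [0.8, -0.4, -8.5]
gripper_width: 0.73
time_s: 33.28
tcp_pos: [0.6644, 0.0612, 0.1403]
ee_rot: [[0.571, -0.821, -0.003], [-0.821, -0.571, -0.001], [-0.001, 0.003, -1.0]]
wrist_force: [-0.0, -1.1, -7.9]
gripper_width: 0.729
[0.66439345 0.06117552 0.14031585] 0.7289640037701312 [-0.01873648 -1.07089194 -7.93160148]
[[400.22956563 270.03087107]]
```

```bash
python3 -m inch '[{"hand":1,"slide":[0.1,0.05,-2],"yaw":0},{"hand":1,"slide":[0.1,0.05,-3.5],"yaw":0},{"hand":1,"slide":[0.1,0.05,-4.6],"yaw":0},{"hand":1,"slide":[0.1,0.05,-5.1],"yaw":0},{"hand":1,"slide":[0.1,0.05,-5.3],"yaw":0},{"hand":1,"slide":[0.1,0.05,-5.5],"yaw":0},{"hand":1,"slide":[0.1,0.05,-5.5],"yaw":0},{"hand":1,"slide":[0.1,0.05,-5.5],"yaw":0},{"hand":1,"slide":[0.1,0.05,-5.5],"yaw":0}]'
```

```text
time_s: 34.45
tcp_pos: [0.6667, 0.0627, 0.0865]
ee_rot: [[0.572, -0.82, 0.0], [-0.82, -0.572, 0.0], [0.0, -0.0, -1.0]]
wrist_force: [-0.2, 0.2, -8.4]
gripper_width: 0.731
```

The chuck's weight is still hanging, so it isn't on the floor yet. I'll ease down further.

```bash
python3 -m inch '[{"hand":1,"slide":[-0.1,-0.05,-0.1],"yaw":0},{"hand":1,"slide":[-0.1,-0.05,-0.1],"yaw":0},{"hand":1,"slide":[-0.1,-0.05,-0.1],"yaw":0}]'; python3 -m inch '[{"hand":1,"slide":[0,0,-0.1],"yaw":0},{"hand":1,"slide":[0,0,-0.1],"yaw":0},{"hand":1,"slide":[0,0,-0.1],"yaw":0}]'
```

```text
time_s: 34.83
tcp_pos: [0.6665, 0.0626, 0.0865]
ee_rot: [[0.572, -0.82, 0.003], [-0.82, -0.572, 0.001], [0.001, -0.003, -1.0]]
wrist_force: [0.4, 2.2, -1.4]
gripper_width: 0.73
time_s: 35.2
tcp_pos: [0.6665, 0.0627, 0.0864]
ee_rot: [[0.573, -0.82, 0.003], [-0.82, -0.573, 0.0], [0.001, -0.003, -1.0]]
wrist_force: [-2.2, 2.6, 5.7]
gripper_width: 0.73
```

The load is now taken by the floor. I'll release, retreat clear of the view and check from above.

```bash
python3 -m inch '[{"hand":0,"slide":[0,0,0],"yaw":0},{"hand":0,"slide":[0,0,0],"yaw":0},{"hand":0,"slide":[0,0,0],"yaw":0},{"hand":0,"slide":[0,0,0],"yaw":0},{"hand":0,"slide":[0,0,0],"yaw":0},{"hand":0,"slide":[0,0,0],"yaw":0},{"hand":0,"slide":[0,0,2],"yaw":0},{"hand":0,"slide":[0,0,6],"yaw":0},{"hand":0,"slide":[0,0,11],"yaw":0},{"hand":0,"slide":[0,0,16],"yaw":0}]'
python3 -m inch '[{"hand":0,"slide":[-6,-2,2],"yaw":0},{"hand":0,"slide":[-12,-6,4],"yaw":0},{"hand":0,"slide":[-17,-12,4],"yaw":0},{"hand":0,"slide":[-22,-18,4],"yaw":0},{"hand":0,"slide":[-26,-24,4],"yaw":0},{"hand":0,"slide":[-28,-30,4],"yaw":0},{"hand":0,"slide":[-30,-36,4],"yaw":0},{"hand":0,"slide":[-30,-36,4],"yaw":0},{"hand":0,"slide":[-30,-36,4],"yaw":0}]'
python3 - <<'E'
from h import *
t=capture("top");sc=capture("scene");cv2.imwrite("pics/top11.png",t);cv2.imwrite("pics/scene11.png",sc)
a=cv2.resize(t[120:265,125:395],(780,419),interpolation=cv2.INTER_CUBIC)
b=cv2.resize(sc[125:335,115:360],(0,0),fx=.85,fy=.85)
cv2.imwrite("pics/f.png",a)
b=[];S=[("chuck",.6657,.0621,.055,.032),("blank",.672,-.0615,.055,.03),("hex",.6106,-.2888,.053,.0231),("jam",.4362,.2763,.053,.022),("bush",.5914,.2693,.051,.013)]
tiles=[]
for cam,im in(("top",t),("scene",sc)):
  row=[]
  for n,x,y,z,r in S:
    p=proj(cam,[[x,y,z]])[0];x0,y0=(p-24).astype(int)
    c=cv2.resize(im[y0:y0+48,x0:x0+48],(160,160),interpolation=cv2.INTER_CUBIC);k=160/48
    th=np.linspace(0,2*np.pi,60)
    for zz,col in((z,(0,255,0)),(.008,(255,0,255))):
      q=(proj(cam,np.c_[x+r*np.cos(th),y+r*np.sin(th),0*th+zz])-[x0,y0]+.5)*k
      cv2.polylines(c,[q.astype(np.int32)],True,col,1)
    row.append(c)
  tiles.append(np.hstack(row))
cv2.imwrite("pics/final.png",np.vstack(tiles))
E
```

```text
time_s: 36.45
tcp_pos: [0.6654, 0.0621, 0.2457]
ee_rot: [[0.572, -0.82, -0.0], [-0.82, -0.572, -0.0], [-0.0, 0.0, -1.0]]
wrist_force: [1.5, -0.2, -0.4]
gripper_width: 1.0
time_s: 37.58
tcp_pos: [0.3638, -0.3004, 0.2842]
ee_rot: [[0.567, -0.824, -0.0], [-0.824, -0.567, -0.0], [-0.0, 0.0, -1.0]]
wrist_force: [0.4, 0.3, -0.3]
gripper_width: 0.999
```

View pics/final.png

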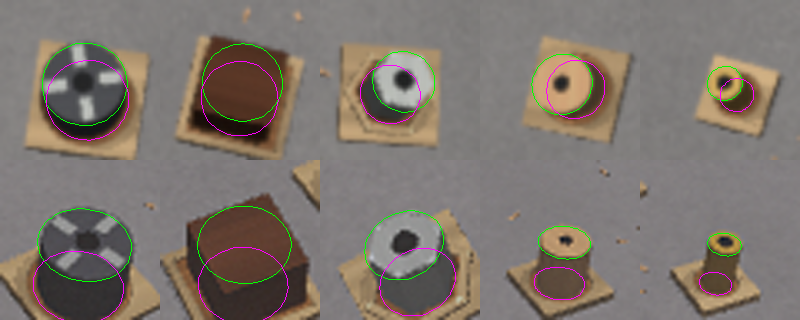

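All five tops sit on their predicted circles in both cameras, at seated height and upright. They stand inside their pockets and the gripper is clear.

```bash
python3 -c "
from station import *
print(finish_job())"
```

```text
the job is handed in; nothing more can be done
None
```

All five parts are standing released in their own stands, and I handed the job in at about 38 s on the robot's clock. I moved them in the order bush, hexagonal adaptor, jam chuck, square blank, chuck. Each was lowered in the grip and only released once at the pocket floor.

- **Final view:** the top and scene cameras show every part upright inside its pocket. Each top lies where a fully seated, centred part should be, within a pixel or so, about 2–3 mm. I judged this by eye against overlaid circles, and did not measure the final positions numerically.
- **Chuck on the way down:** at the planned height the chuck was still hanging by its weight (8 N). I eased the commanded height down in two 1 mm steps until the floor took the load, then released it.
- **Chuck position:** the wrist camera put the chuck 1.6 mm off the top-camera estimate, and I corrected for it before gripping. Its stand was the only one not viewed during lowering, since I was saving the last picture for the final check.
- **Other readings:** in the single readings taken as the other four were set down, wrist force stayed below 4 N. The last picture was taken just after the arm withdrew, so I did not separately check that the parts were at rest.

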